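Swing out the headphone hook and hang up the headset

TASK

Swing the folded headphone hook on the end of the white book hutch out until it is hard against its stop, then hang the headset on it by the middle of its headband and let go, leaving it hanging still. The hook's plate is only stuck on and the headset is delicate, so be gentle: do not wrench the hook, and set the band down on it rather than dropping or pressing it. Leave everything else on the desk where it is.

Things in the scene. Friction and masses are not known exactly. Their poses are not given: they have to be found in the camera images.
- hook (a joint): Angle of the hook's arm about its upright pin: 0 folded flat along the panel, 1.571 square out from it, hard against its stop. The hinge is stiff: turning it takes about 7 N at the post all the way, and the arm stays wherever it is left. It starts folded or a little ajar (up to 0.3).
- hutch: White book hutch, 260 x 360 x 300 mm high, fixed, its top bare. Its end panel (260 mm wide) bears the hook. Origin on the desk, in the face of that panel, under the hook's pin; axes as for hook_pin. The panel reaches 140 mm to -x and 120 mm to +x of it.
- hook_pin (a point): Hinge pin of the hook at the height of the arm's axis: 256 mm above the desk, 20 mm off the panel. +y points squarely out of the panel, -x along it to where the folded arm points, z up. Unfolding turns the arm clockwise seen from above, from -x to +y. Ears of 10 mm radius hold it, to 15 mm above the axis. The plate is stuck on with foam tape that gives 1 mm per 15 N of load; it tears off at 24 N.
- hook_post (a point): Upright black round post, 14 mm in diameter, at the free end of the arm, 82 mm from the pin. It stands 24 mm above the top of the arm, a level steel rod 12 mm thick; this point is half-way up that part, on the post's axis, 18 mm above the rod's axis. Folded, the post is 13 mm clear of the panel. Axes turn with the arm.
- hook_seat (a point): Middle of the place for the headband: on the top of the arm, 45 mm from the pin towards the post. The axes turn with the arm: -x points along it to the post, z up.
- headset_mid (a point): Headset, ~0.26 kg, upright on its cups (84 high, 60 deep, 174 wide overall). Point: 80 mm above their undersides, midway; x from cup to cup, y along the band's width. The padded band arches over, 30 mm wide, 14 thick, 77 half-width; its top is level for 27 mm, then slopes 21 degrees for 24 mm. It slides in the cups: top's underside 64 to 94 mm above the point, not measured; 20 N shifts it.
- mug: Blue ceramic mug, 82 mm wide, 95 mm high, standing left; origin at the centre of its underside. Bystander.
- mouse: Black computer mouse, 110 x 60 x 30 mm, far side of the desk; origin under its centre. Bystander.
- phone: Black mobile phone lying flat, 150 x 72 x 9 mm, near the hook's end of the hutch; origin under its centre. Bystander.
- pen_cup: Dark steel pen cup with three pens, 72 mm wide, 100 mm high (pens to 165 mm), on the left; origin under its centre. Bystander.
- stapler: Red stapler, 125 x 34 x 49 mm, beyond the headset; origin under its centre. Bystander.
There are look-alikes about, which are no part of the job. Of the things that look like the part that bears headset_mid, take the one that is farthest from the robot's base at the start.

How it is judged:
By the outcome, as a careful person would: the job done as asked, in the order asked, and still so for the second after the job is handed in, with the robot touching nothing.
It also fails if it takes over 72 s, if anything falls off the work surface, if the arm or the gripper's body presses on something with over 40 N, if the wrist force passes 120 N, or if a joint passes its speed limit or range.

ROBOT

A 6-joint arm with a two-finger parallel gripper is mounted at the origin on the work surface. World frame = base frame: x ahead of the robot, y to its left, z up, the work surface at z = 0. Lengths are in m, angles in rad, forces in N, time in s.
With the tool pointing down it reaches from about 0.3 to 0.775 m from the base axis. Payload 14.6 kg.
Tool frame: the origin (TCP) lies on the centre line of the jaws, within the pads' length; the fingertips stand 25 mm ahead of it and the grasp point (between the pads) lies 6 mm ahead of it (ctrl.tip_reach is the distance from the TCP to the fingertips, in m); z points along the fingers, y is the line along which they close (so a half turn about z gives the same grasp; the last joint's range is limited). The gripper opens to 94 mm and grips with 3 to 60 N. Pads are 16 mm wide; open, the fingers measure 119 mm over their backs; the gripper's body (75 mm by 177 mm) begins 78 mm behind the grasp point.
Start: joints at [-0.067, 0.3, 1.521, -0, 1.321, -0.067], TCP at [0.55, -0, 0.23] pointing down, gripper open.
Joint ranges: [-3.03, 3.03], [-0.79, 2.21], [0.23, 2.52], [-1.04, 4.18], [0, 3.07], [-2.55, 2.55]. Speed limits (rad/s): [2.22, 2.22, 2.57, 3.14, 3.14, 3.14].

INTERFACE

Orientations are given as [roll, pitch, yaw] about the fixed x, y, z axes, in that order (R = Rz(yaw) Ry(pitch) Rx(roll)).
In Python, from station import ctrl gives the robot as it stands. The module is installed in compiled form; this text tells all that it offers.
- The arm moves only by the tool apply_moves, never from a script. Its argument "deltas" is a list of rows, each a list of 7 numbers: the closure in counts, from 0 (fully open) to 255 (shut), then the shift along the world's x, y, z in cm, then the turn, a rotation vector about the world's x, y, z in rad. In form: [[jaw, tx, ty, tz, ax, ay, az], ...]. A call has 1 to 10 rows; each row shifts and turns the commanded pose from where the row before left it; what a row does not reach is not made up. A row lasts 1/10 s, in which the tool goes at most 50 mm and 8.59 degrees, less where a joint would pass 70% of its speed; a pose out of reach is approached as far as the arm can. A call with a gripper value outside its range is refused whole. The fingers move at their own pace and stop on an object; "grip_force" is the grip in N (left out, the last holds). Time passes only in rows, so rows that do not move let the fingers close. It gives the time, the measured TCP pose, the force, the opening and the grip force at its end, in the units of the state.
- ctrl.get_obs(): the state, without advancing time (a new reading comes with each control period).
- ctrl.camera(name): name is "scene" or "side" or "wrist"; returns a dict with "img" (480x640x3 uint8, red, green, blue), "K" (3x3 intrinsics, pixels), "pose" (4x4, takes a point from camera to world coordinates); the wrist camera has in their place "hand_eye" (4x4, takes a point from camera to tool coordinates, whose origin is the TCP and whose axes are the flange's). Camera axes: x right, y up, looking along -z (the intrinsics and any distortion apply to the point x, -y, -z); pixel columns grow to the right and rows downward; lengths in m; the calibration is good to about 2 mm. The wrist camera is an equidistant fisheye: a pixel r from the principal point sees the ray r / f radians off the axis. A picture is of the moment at which its call begins: read the wrist's pose just before it. There is no depth.
- ctrl.hand_in(): hands the job in; it is judged then, once.
The state is a dict: "time_s": time; "qpos": joint angles; "joint_vel": joint speeds; "tau": joint torques, N m; "ee_pos": TCP position; "eef_rot": TCP orientation; "force": force on the tool from outside, world axes, zero at the start; "moment": the same for the moment, N m; "grip_width": finger opening in m; "grip_force": force on a finger pad.
Only numpy, scipy, OpenCV 4.12 (cv2) and the standard library are available. Lean on these libraries where they do the work, as an engineer would, in place of code of your own. Each camera call takes 0.05 s, during which the arm holds its last target. There are 200 camera calls.

## Working session

There is one attempt and no reset: what is moved stays moved. The work goes in short steps, Python scripts to look and compute and a tool call to move; the robot and the scene stay as the last step left them, time stands still between calls to the robot, and variables do not carry over. Pictures are saved under pics/ and viewed, at most 10 in all, crops included, and the job is handed in when it is done.

Besides the shell and the picture viewer there is one more tool, called after "Emit:" as name(argument=value, ...), one argument or row to a line, values as JSON. apply_moves: Moves the arm, as the interface text tells. Its arguments: {"type":"object","properties":{"deltas":{"type":"array"},"grip_force":{"type":"number"}},"required":["deltas"]}

```bash
mkdir -p pics
cat > h.py <<'E'
import numpy as np, cv2
from station import ctrl
from scipy.spatial.transform import Rotation as R
def ray(c,u,v):
    K=c["K"]; d=np.array([(u-K[0,2])/K[0,0],-(v-K[1,2])/K[1,1],-1.]); P=c["pose"]
    d=P[:3,:3]@d; return P[:3,3],d/np.linalg.norm(d)
def atz(c,u,v,z):
    o,d=ray(c,u,v); return o+d*(z-o[2])/d[2]
def tri(c1,p1,c2,p2):
    o1,d1=ray(c1,*p1);o2,d2=ray(c2,*p2)
    t=np.linalg.lstsq(np.c_[d1,-d2],o2-o1,rcond=None)[0]
    a,b=o1+t[0]*d1,o2+t[1]*d2; return (a+b)/2,np.linalg.norm(a-b)
def proj(c,p):
    P=np.linalg.inv(c["pose"]); q=P[:3,:3]@p+P[:3,3]; K=c["K"]
    return K[0,0]*q[0]/-q[2]+K[0,2],K[1,1]*-q[1]/-q[2]+K[1,2]
E
python3 - <<'E'
from h import *
import pickle
o=ctrl.get_obs();print(o)
for n in("scene","side"):
    c=ctrl.camera(n);pickle.dump(c,open(n+".pkl","wb"));print(n,c["K"],c["pose"],[k for k in c])
    cv2.imwrite(f"pics/{n}0.png",c["img"][:,:,::-1])
E
```

```text
{'time_s': 0.0, 'qpos': array([-6.66147252e-02,  3.00463717e-01,  1.52159569e+00,  1.85033464e-05,
        1.32070266e+00, -6.66157595e-02]), 'joint_vel': array([ 0.00059999,  0.00180541, -0.00054315, -0.0004918 , -0.00076   ,
       -0.00191947]), 'tau': array([-1.53750298e-03, -5.31805658e+01, -3.52735734e+01,  7.07558286e-02,
        2.43994006e-02, -4.79655944e-05]), 'ee_pos': array([5.49759550e-01, 9.42244697e-06, 2.29884186e-01]), 'eef_rot': array([-3.14042703e+00, -9.57260734e-05,  1.57079272e+00]), 'force': array([ 1.17706923, -0.40392436, -0.91905671]), 'moment': array([-0.0687193 ,  0.01140943,  0.00230748]), 'grip_force': 0.0, 'grip_width': 0.09443239524535411}
scene [[435.76382619   0.         324.74363285]
 [  0.         435.76382619 228.65369968]
 [  0.           0.           1.        ]] [[ 2.13278566e-01 -7.84550704e-01  5.82230578e-01  1.09621604e+00]
 [ 9.76991035e-01  1.70732798e-01 -1.27823430e-01 -1.34958440e-03]
 [ 8.78106849e-04  5.96096053e-01  8.02912651e-01  9.84482356e-01]
 [ 0.00000000e+00  0.00000000e+00  0.00000000e+00  1.00000000e+00]] ['img', 'K', 'pose']
side [[505.37733306   0.         311.80805083]
 [  0.         505.37733306 237.26503343]
 [  0.           0.           1.        ]] [[-0.85755439  0.39961719 -0.32389284  0.16888442]
 [-0.51415356 -0.64667672  0.56343175  0.75365145]
 [ 0.01570305  0.64970403  0.76002506  1.02359055]
 [ 0.          0.          0.          1.        ]] ['img', 'K', 'pose']
```

View pics/scene0.png

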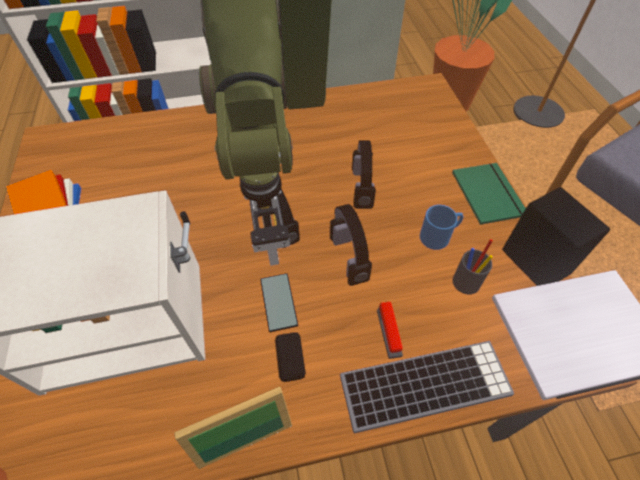

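View pics/side0.png

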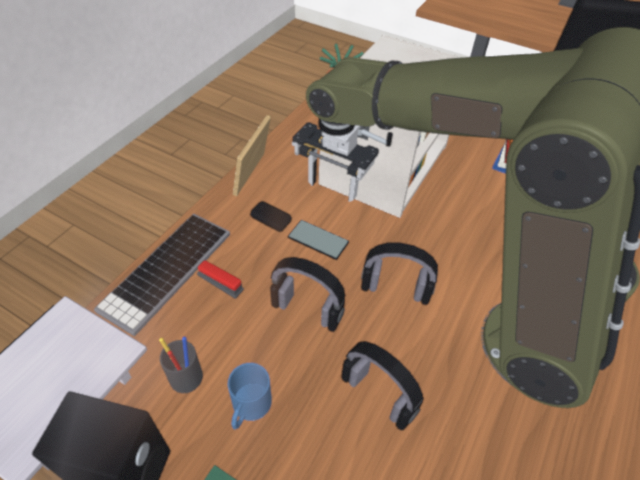

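The scene picture shows the hutch on the left with its hook at about (182,240). There are three headsets:
- scene (283,215), side (400,270)
- scene (364,175), side (383,385)
- scene (352,245), side (310,290)

The third, next to the red stapler, looks farthest from the base. I'll confirm that with numbers and crops.

Run:
```python
from h import *
import pickle
s=pickle.load(open("scene.pkl","rb"));d=pickle.load(open("side.pkl","rb"))
for a,b in(((352,245),(310,290)),((364,175),(383,385)),((283,215),(400,270))): print(np.round(atz(s,*a,.08),3),np.round(atz(d,*b,.08),3))
a=cv2.resize(s["img"][195:290,315:385],None,fx=5,fy=5,interpolation=cv2.INTER_CUBIC)
b=cv2.resize(d["img"][245:340,260:350],None,fx=5,fy=5,interpolation=cv2.INTER_CUBIC)
cv2.imwrite("pics/hs.png",np.hstack([a,b])[:,:,::-1])
cv2.imwrite("pics/hook.png",cv2.resize(s["img"][190:290,130:230],None,fx=6,fy=6,interpolation=cv2.INTER_CUBIC)[:,:,::-1])
```

```text
[0.505 0.199 0.08 ] [0.494 0.19  0.08 ]
[0.278 0.292 0.08 ] [0.255 0.309 0.08 ]
[0.373 0.044 0.08 ] [0.344 0.032 0.08 ]
```

View pics/hs.png

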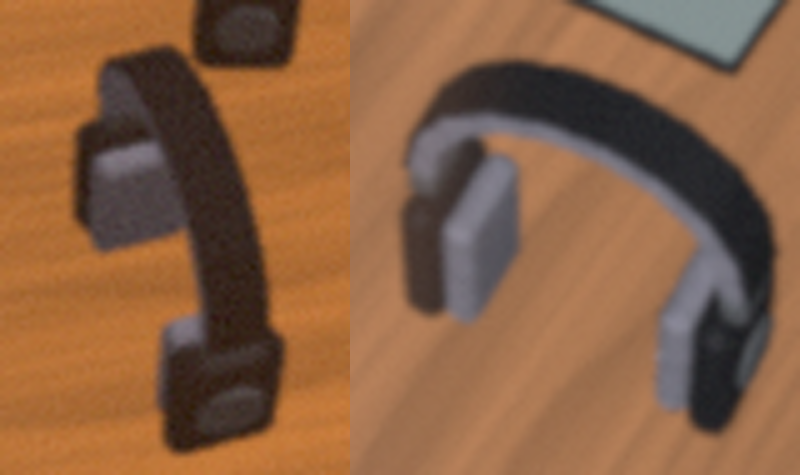

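View pics/hook.png

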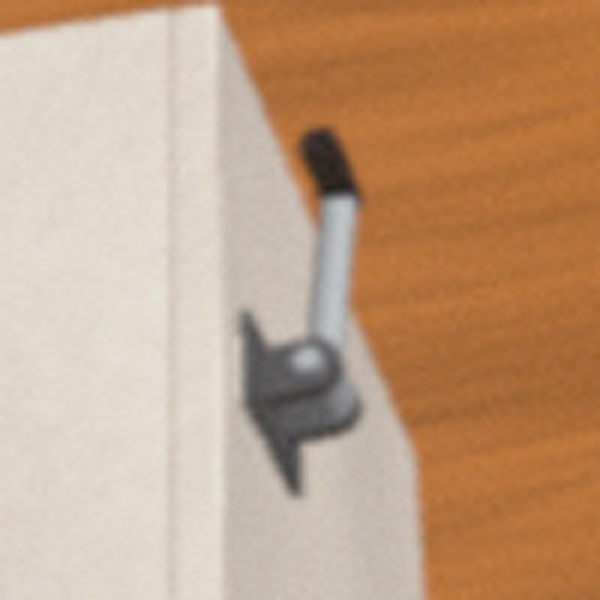

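Crops confirm the headset beside the stapler at about (0.50, 0.19), clearly farthest from the base. The hook has its pin cap near scene (181.3,249.2) and post top near (183,212.5), slightly ajar. Next, the numbers.

Run:
```python
from h import *
import pickle
s=pickle.load(open("scene.pkl","rb"))
A=atz(s,166.3,191.3,.3);B=atz(s,160.5,302,.3);C=atz(s,205,356,0);
pin=atz(s,181.3,249.2,.271);pt=atz(s,183.2,212.5,.286);pb=atz(s,186.7,222.3,.262)
for n,v in zip("A B C pin posttop postbase".split(),(A,B,C,pin,pt,pb)):print(n,np.round(v,4))
x=(A-B)[:2];print("panel len",np.linalg.norm(x),"dir",np.degrees(np.arctan2(x[1],x[0])))
r=(pt-pin)[:2];print("arm",np.linalg.norm(r),np.degrees(np.arctan2(r[1],r[0])))
r=(pb-pin)[:2];print("arm",np.linalg.norm(r),np.degrees(np.arctan2(r[1],r[0])))
n=np.array([-x[1],x[0]])/np.linalg.norm(x);print("off panel",(pin-A)[:2]@n,(pin-A)[:2]@x/np.linalg.norm(x))
# headset fit: 2 outer-bottom corners of +y cup
for p in((349,284.6),(370,280)):print(np.round(atz(s,*p,0),4))
```

```text
A [ 0.4346 -0.195   0.3   ]
B [ 0.6943 -0.2052  0.3   ]
C [ 0.6817 -0.1933  0.    ]
pin [ 0.568  -0.1746  0.271 ]
posttop [ 0.4876 -0.1652  0.286 ]
postbase [ 0.4949 -0.1643  0.262 ]
panel len 0.2599223380641887 dir 177.73945398471457
arm 0.08093657582178343 173.32417956909634
arm 0.07380058275599358 171.99140878586448
off panel -0.025659640831576642 -0.13251188001615413
[0.5705 0.1781 0.    ]
[0.5689 0.2345 0.    ]
```

Emit:
apply_moves(
  deltas=[
    [0,0,0,2.5,0,0,0.14],
    [0,0,0,2.5,0,0,0.14],
    [0,0,-1,2.5,0,0,0.14],
    [0,0,-1,2.5,0,0,0.14],
    [0,0,-1,2.5,0,0,0.14],
    [0,0,-1,2.5,0,0,0.14],
    [0,0,-1,2,0,0,0.14],
    [0,0,-1,0,0,0,0.14],
    [0,0,-1,0,0,0,0.14],
    [0,0,0,0,0,0,0.14],
  ],
)

```text
time_s: 1.1
ee_pos: [0.5499, -0.071, 0.4]
eef_rot: [-3.141, -0.001, 2.976]
force: [0.3, -0.2, -0.7]
grip_width: 0.0941
grip_force: 0.0
```

Emit:
apply_moves(
  deltas=[
    [0,-0.5,0,0,0,0,0.14],
    [0,-0.5,0,0,0,0,0.03],
    [0,0,0,0,0,0,0],
    [0,0,0,0,0,0,0],
  ],
)

```text
time_s: 1.5
ee_pos: [0.54, -0.07, 0.4003]
eef_rot: [3.142, -0.0, 3.139]
force: [0.1, -0.6, 0.4]
grip_width: 0.0941
grip_force: 0.0
```

Run:
```python
from h import *
import pickle
o=ctrl.get_obs();print(o["ee_pos"],o["eef_rot"],o["qpos"],o["force"],o["time_s"])
c=ctrl.camera("wrist");c["ee"]=(o["ee_pos"],o["eef_rot"]);pickle.dump(c,open("w1.pkl","wb"));print(c["K"],c["hand_eye"])
cv2.imwrite("pics/w1.png",c["img"][:,:,::-1])
```

```text
[ 0.54004984 -0.06999601  0.40032157] [ 3.14153896e+00 -2.58236377e-04  3.13941768e+00] [-1.96153118e-01  2.23867698e-01  1.23098768e+00  2.92760507e-06
  1.68700102e+00 -1.76477412e+00] [ 0.10648866 -0.57504705  0.35744903] 1.5
[[371.64829954   0.         319.48497254]
 [  0.         371.64829954 242.77966563]
 [  0.           0.           1.        ]] [[-8.47524569e-04  9.67782955e-01  2.51784499e-01  7.40292222e-02]
 [ 9.99999622e-01  7.71421864e-04  4.00959223e-04  4.99040127e-04]
 [ 1.93809434e-04  2.51784744e-01 -9.67783243e-01 -1.53861879e-01]
 [ 0.00000000e+00  0.00000000e+00  0.00000000e+00  1.00000000e+00]]
```

View pics/w1.png

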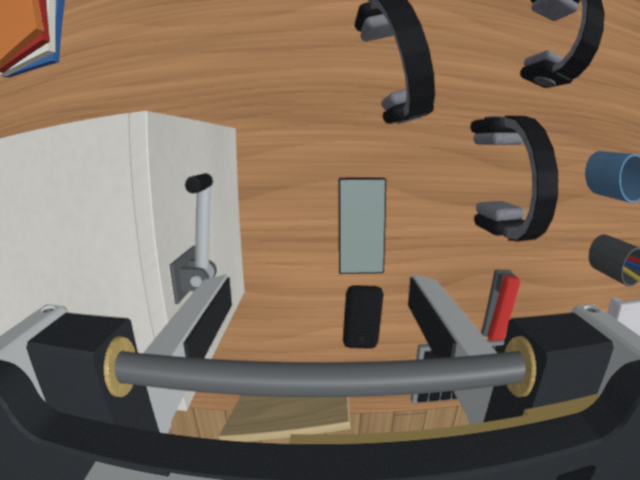

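```bash
cat >> h.py <<'E'
def wray(c,u,v):
    K=c["K"]; x,y=(u-K[0,2])/K[0,0],(v-K[1,2])/K[1,1]; r=np.hypot(x,y)
    d=np.array([x/r*np.sin(r),-y/r*np.sin(r),-np.cos(r)]) if r>0 else np.array([0,0,-1.])
    H=c["hand_eye"];T=R.from_euler("xyz",c["ee"][1]).as_matrix()
    return c["ee"][0]+T@H[:3,3],T@H[:3,:3]@d
def watz(c,u,v,z):
    o,d=wray(c,u,v); return o+d*(z-o[2])/d[2]
def wproj(c,p):
    H=c["hand_eye"];T=R.from_euler("xyz",c["ee"][1]).as_matrix()
    q=H[:3,:3].T@(T.T@(p-c["ee"][0])-H[:3,3]); th=np.arctan2(np.hypot(q[0],q[1]),-q[2]);a=np.hypot(q[0],q[1]);K=c["K"]
    return K[0,2]+K[0,0]*th*q[0]/a, K[1,2]-K[1,1]*th*q[1]/a
E
python3 - <<'E'
from h import *
import pickle
c=pickle.load(open("w1.pkl","rb"))
a=cv2.resize(c["img"][160:310,120:250],None,fx=3,fy=3,interpolation=cv2.INTER_CUBIC)
b=cv2.resize(c["img"][105:255,455:570],None,fx=3,fy=3,interpolation=cv2.INTER_CUBIC)
cv2.imwrite("pics/w1c.png",np.hstack([a,b])[:,:,::-1])
E
```

```text
(no output)
```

View pics/w1c.png

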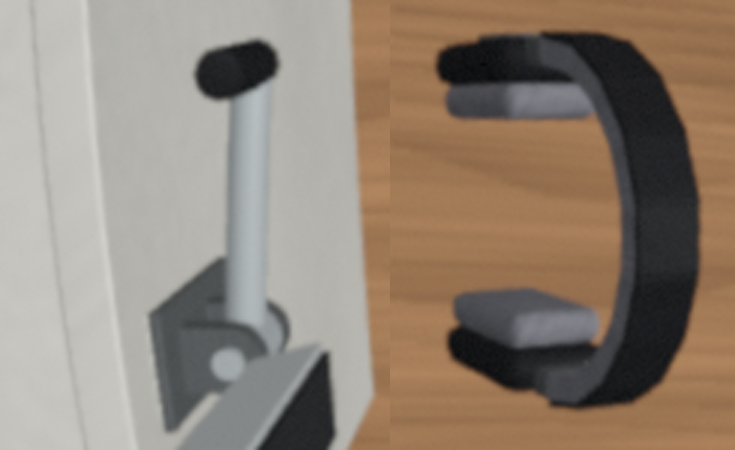

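Run:
```python
from h import *
import pickle
c=pickle.load(open("w1.pkl","rb"));s=pickle.load(open("scene.pkl","rb"));d=pickle.load(open("side.pkl","rb"))
pin=watz(c,196,281.3,.271);pt=watz(c,191.7,185.3,.286);r=(pt-pin)[:2]
print("pin",pin.round(4),"post",pt.round(4),np.linalg.norm(r),np.degrees(np.arctan2(r[1],r[0])))
for h in(.155,.165,.175,.185):
    a=watz(c,536.7,176.7,h);b=watz(c,557.7,177,h);print(h,a.round(4),b.round(4),(b-a)[1])
# X extents: band outer sides (z unknown ~.1): v=105+33/3=116 ; 105+405/3=240
for z in(.08,.1,.12):print(z,watz(c,525,116.5,z).round(4),watz(c,525,239.5,z).round(4))
# panel top edge, scene & wrist: points on crop left line (82,150),(130,420)
for p in((82,150),(127,420),(70,20)):print("edge",watz(c,120+p[0]/3,160+p[1]/3,.3).round(4))
for p in((352,188+0),):pass
```

```text
pin [ 0.573 -0.174  0.271] post [ 0.4909 -0.1655  0.286 ] 0.08255023076843689 174.079655663827
0.155 [0.4881 0.1929 0.155 ] [0.4863 0.2262 0.155 ] 0.033264361101427775
0.165 [0.4876 0.1864 0.165 ] [0.4858 0.2188 0.165 ] 0.03243109091813129
0.175 [0.487  0.1798 0.175 ] [0.4853 0.2114 0.175 ] 0.031597820734834914
0.185 [0.4865 0.1732 0.185 ] [0.4848 0.204  0.185 ] 0.030764550551538483
0.08 [0.4079 0.2178 0.08  ] [0.5852 0.2318 0.08  ]
0.1 [0.4104 0.2057 0.1   ] [0.5802 0.2191 0.1   ]
0.12 [0.4128 0.1936 0.12  ] [0.5752 0.2064 0.12  ]
edge [ 0.5065 -0.1979  0.3   ]
edge [ 0.5786 -0.1943  0.3   ]
edge [ 0.474  -0.1987  0.3   ]
```

Emit:
apply_moves(
  deltas=[
    [147,-1,-1.5,0,0,0,-0.05],
    [147,-1,-1.5,0,0,0,-0.05],
    [147,-1,-1.5,0,0,0,0],
    [147,-1,-1.5,0,0,0,0],
    [147,-1,-1.5,-2,0,0,0],
    [147,-0.05,-1.3,-2,0,0,0],
    [147,0,0,-2,0,0,0],
    [147,0,0,-1,0,0,0],
    [147,0,0,0,0,0,0],
  ],
)

```text
time_s: 2.45
ee_pos: [0.4894, -0.1578, 0.3294]
eef_rot: [3.141, -0.002, 3.04]
force: [-0.8, 0.0, 0.3]
grip_width: 0.0397
grip_force: 0.0
```

Run:
```python
from h import *
import pickle
o=ctrl.get_obs();print(o["ee_pos"],o["eef_rot"],o["grip_width"],o["force"],o["time_s"])
c=ctrl.camera("wrist");c["ee"]=(o["ee_pos"],o["eef_rot"]);pickle.dump(c,open("w2.pkl","wb"))
cv2.imwrite("pics/w2.png",cv2.resize(c["img"][180:430,170:470],None,fx=2.4,fy=2.4)[:,:,::-1])
```

```text
[ 0.48939635 -0.15780616  0.32943302] [ 3.14103100e+00 -1.95871384e-03  3.04046436e+00] 0.03965606835943985 [-0.82239698  0.03060986  0.29826375] 2.45
```

View pics/w2.png

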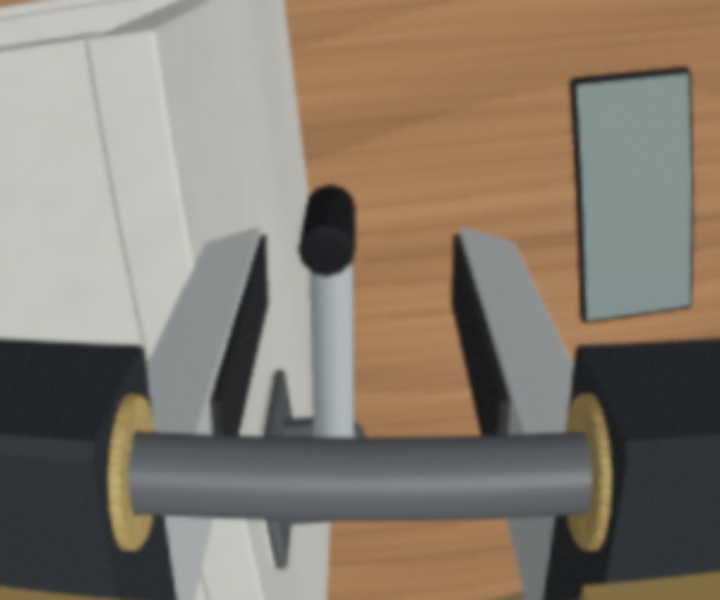

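Run:
```python
from h import *
import pickle
c=pickle.load(open("w2.pkl","rb"))
f=lambda u,v,z:watz(c,170+u/2.4,180+v/2.4,z).round(4)
print("post",f(327,250,.286),"edge",f(155,35,.3),f(190,175,.3),"arm end near pin",f(338,415,.262),f(337,290,.262))
T=R.from_euler("xyz",c["ee"][1]).as_matrix()
for y in(-.0199,.0199):
  for x in (-.008,.008):
    q=wproj(c,c["ee"][0]+T@np.array([x,y,.025]));print("tip",(q[0]-170)*2.4,(q[1]-180)*2.4)
```

```text
post [ 0.4901 -0.1651  0.286 ] edge [ 0.4338 -0.1949  0.3   ] [ 0.4648 -0.1917  0.3   ] arm end near pin [ 0.5502 -0.1697  0.262 ] [ 0.5109 -0.1656  0.262 ]
tip 267.1167322995351 306.86572008752506
tip 264.46451814267454 238.99721851208164
tip 447.8237717682781 306.7726681406121
tip 450.27780048975575 238.88168958322174
```

Emit:
apply_moves(
  deltas=[
    [147,0,0.15,-0.8,0,0,0],
    [147,0,0,-0.8,0,0,0],
    [147,0,0,-0.8,0,0,0],
    [147,0,0,-0.8,0,0,0],
    [147,0,0,-0.8,0,0,0],
    [147,0,0,0,0,0,0],
  ],
)

```text
time_s: 3.1
ee_pos: [0.4892, -0.1564, 0.2892]
eef_rot: [3.141, -0.002, 3.041]
force: [-0.3, 0.0, -0.2]
grip_width: 0.0397
grip_force: 0.0
```

Emit:
apply_moves(
  deltas=[
    [147,0,0.15,0,0,0,0],
    [147,0,0.15,0,0,0,0],
    [147,0,0.1,0,0,0,0],
    [147,0,0,0,0,0,0],
  ],
)

```text
time_s: 3.5
ee_pos: [0.4896, -0.1525, 0.2907]
eef_rot: [-3.141, 0.001, 3.041]
force: [-0.4, -1.5, 0.3]
grip_width: 0.0398
grip_force: 0.5
```

```bash
cat > arc.py <<'E'
import sys
from h import *
pin=np.array([.5715,-.1735]);n=int(sys.argv[1]);da=-float(sys.argv[2])
o=ctrl.get_obs();p=o["ee_pos"][:2]-pin;print("rad",np.hypot(*p),"ang",np.degrees(np.arctan2(p[1],p[0])),"yaw",np.degrees(o["eef_rot"][2]),o["force"])
q=[R.from_euler("z",da*i).as_matrix()[:2,:2]@p for i in range(n+1)]
for i in range(n):print([round(float(x),2) for x in (q[i+1]-q[i])*100],end=" ")
E
python3 arc.py 20 .06
```

```text
rad 0.08456739903927303 ang 165.61523392984944 yaw 174.23218333431774 [-0.36878809 -1.48916028  0.2952669 ]
[0.14, 0.49] [0.17, 0.48] [0.2, 0.47] [0.23, 0.45] [0.25, 0.44] [0.28, 0.42] [0.3, 0.41] [0.33, 0.39] [0.35, 0.37] [0.37, 0.35] [0.39, 0.32] [0.41, 0.3] [0.43, 0.27] [0.44, 0.25] [0.46, 0.22] [0.47, 0.19] [0.48, 0.16] [0.49, 0.14] [0.5, 0.11] [0.5, 0.08]
```

Emit:
apply_moves(
  deltas=[
    [147,0.14,0.49,0,0,0,-0.06],
    [147,0.17,0.48,0,0,0,-0.06],
    [147,0.2,0.47,0,0,0,-0.06],
    [147,0.23,0.45,0,0,0,-0.06],
    [147,0.25,0.44,0,0,0,-0.06],
  ],
)

```text
time_s: 4.0
ee_pos: [0.4994, -0.1299, 0.2907]
eef_rot: [-3.14, 0.001, 2.738]
force: [-2.2, -7.7, 0.1]
grip_width: 0.0403
grip_force: 3.4
```

Emit:
apply_moves(
  deltas=[
    [147,0.28,0.42,0,0,0,-0.06],
    [147,0.3,0.41,0,0,0,-0.06],
    [147,0.33,0.39,0,0,0,-0.06],
    [147,0.35,0.37,0,0,0,-0.06],
    [147,0.37,0.35,0,0,0,-0.06],
    [147,0.39,0.32,0,0,0,-0.06],
    [147,0.41,0.3,0,0,0,-0.06],
  ],
)

```text
time_s: 4.7
ee_pos: [0.5234, -0.1042, 0.2906]
eef_rot: [-3.14, 0.0, 2.318]
force: [-5.1, -5.5, 0.7]
grip_width: 0.04
grip_force: 3.5
```

Emit:
apply_moves(
  deltas=[
    [147,0.43,0.27,0,0,0,-0.06],
    [147,0.44,0.25,0,0,0,-0.06],
    [147,0.46,0.22,0,0,0,-0.06],
    [147,0.47,0.19,0,0,0,-0.06],
    [147,0.48,0.16,0,0,0,-0.06],
  ],
)

```text
time_s: 5.2
ee_pos: [0.546, -0.093, 0.2905]
eef_rot: [-3.14, -0.0, 2.018]
force: [-6.2, -2.5, 1.3]
grip_width: 0.0394
grip_force: 3.6
```

```bash
python3 arc.py 10 .06
```

```text
rad 0.08444531996504105 ang 107.58521230689466 yaw 115.6184749826507 [-6.15688621 -2.50260384  1.30798581]
[0.49, 0.14] [0.49, 0.11] [0.5, 0.08] [0.5, 0.05] [0.51, 0.02] [0.51, -0.01] [0.5, -0.04] [0.5, -0.07] [0.5, -0.1] [0.49, -0.13]
```

Emit:
apply_moves(
  deltas=[
    [147,0.49,0.14,0,0,0,-0.06],
    [147,0.49,0.11,0,0,0,-0.06],
    [147,0.5,0.08,0,0,0,-0.06],
    [147,0.5,0.05,0,0,0,-0.06],
    [147,0.51,0.02,0,0,0,-0.06],
    [147,0.51,-0.01,0,0,0,-0.06],
  ],
)

```text
time_s: 5.8
ee_pos: [0.576, -0.0887, 0.2904]
eef_rot: [-3.139, -0.0, 1.658]
force: [-6.4, 0.8, 1.6]
grip_width: 0.0402
grip_force: 3.6
```

Emit:
apply_moves(
  deltas=[
    [147,0.17,-0.01,0,0,0,-0.02],
    [147,0.17,-0.02,0,0,0,-0.02],
  ],
)

```text
time_s: 6.0
ee_pos: [0.5793, -0.0889, 0.2904]
eef_rot: [-3.139, -0.001, 1.62]
force: [-7.5, 1.9, 2.2]
grip_width: 0.0399
grip_force: 3.5
```

```bash
python3 arc.py 10 .01
```

```text
rad 0.08494354068413093 ang 84.7183638173385 yaw 92.81403930466875 [-7.50980575  1.88876627  2.19975399]
[0.08, -0.01] [0.08, -0.01] [0.08, -0.01] [0.08, -0.01] [0.08, -0.01] [0.08, -0.01] [0.08, -0.01] [0.08, -0.01] [0.08, -0.01] [0.08, -0.02]
```

Emit:
apply_moves(
  deltas=[
    [147,0.1,-0.01,0,0,0,-0.012],
    [147,0.1,-0.01,0,0,0,-0.012],
    [147,0.1,-0.01,0,0,0,-0.012],
  ],
)

```text
time_s: 6.3
ee_pos: [0.5822, -0.0892, 0.2904]
eef_rot: [-3.139, -0.001, 1.584]
force: [-5.6, 1.2, 1.4]
grip_width: 0.0399
grip_force: 3.5
```

Emit:
apply_moves(
  deltas=[
    [147,0.06,-0.01,0,0,0,-0.008],
    [147,0.06,-0.01,0,0,0,-0.008],
  ],
)

```text
time_s: 6.5
ee_pos: [0.5834, -0.0894, 0.2904]
eef_rot: [-3.139, -0.001, 1.569]
force: [-7.4, 1.8, 2.0]
grip_width: 0.04
grip_force: 3.5
```

Emit:
apply_moves(
  deltas=[
    [147,0.06,-0.01,0,0,0,-0.008],
    [147,0.06,-0.01,0,0,0,-0.008],
  ],
)

```text
time_s: 6.7
ee_pos: [0.5846, -0.0896, 0.2904]
eef_rot: [-3.139, -0.001, 1.552]
force: [-6.7, 1.4, 2.0]
grip_width: 0.0398
grip_force: 3.5
```

Emit:
apply_moves(
  deltas=[
    [147,0.06,-0.01,0,0,0,-0.008],
    [147,0.06,-0.01,0,0,0,-0.008],
  ],
)

```text
time_s: 6.9
ee_pos: [0.5858, -0.0898, 0.2904]
eef_rot: [-3.139, -0.001, 1.537]
force: [-6.5, 1.8, 0.8]
grip_width: 0.04
grip_force: 3.5
```

Emit:
apply_moves(
  deltas=[
    [147,0.06,-0.01,0,0,0,-0.008],
    [147,0.06,-0.01,0,0,0,-0.008],
  ],
)

```text
time_s: 7.1
ee_pos: [0.587, -0.09, 0.2904]
eef_rot: [-3.139, -0.0, 1.52]
force: [-5.4, 2.6, 1.1]
grip_width: 0.0399
grip_force: 3.5
```

Emit:
apply_moves(
  deltas=[
    [147,0.05,-0.01,0,0,0,-0.006],
    [147,0.05,-0.01,0,0,0,-0.006],
  ],
)

```text
time_s: 7.3
ee_pos: [0.588, -0.0901, 0.2904]
eef_rot: [-3.139, -0.0, 1.509]
force: [-8.3, 1.4, 1.4]
grip_width: 0.0395
grip_force: 3.8
```

Emit:
apply_moves(
  deltas=[
    [147,0.05,-0.01,0,0,0,0],
  ],
)

```text
time_s: 7.4
ee_pos: [0.5884, -0.0902, 0.2904]
eef_rot: [-3.139, -0.001, 1.509]
force: [-8.2, 3.3, 2.0]
grip_width: 0.0399
grip_force: 4.4
```

Emit:
apply_moves(
  deltas=[
    [147,0.05,-0.01,0,0,0,0],
  ],
)

```text
time_s: 7.5
ee_pos: [0.5888, -0.0903, 0.2903]
eef_rot: [-3.138, -0.001, 1.509]
force: [-9.5, 2.6, 1.9]
grip_width: 0.0398
grip_force: 5.0
```

Emit:
apply_moves(
  deltas=[
    [147,0.0,0,0,0,0,0],
  ],
)

```text
time_s: 7.6
ee_pos: [0.5887, -0.0902, 0.2903]
eef_rot: [-3.138, -0.001, 1.509]
force: [-10.3, 2.9, 1.9]
grip_width: 0.0399
grip_force: 4.9
```

Emit:
apply_moves(
  deltas=[
    [147,0.04,0,0,0,0,0],
    [147,0,0,0,0,0,0],
  ],
)

```text
time_s: 7.8
ee_pos: [0.589, -0.0902, 0.2903]
eef_rot: [-3.138, -0.001, 1.509]
force: [-10.3, 3.0, 2.3]
grip_width: 0.0402
grip_force: 5.3
```

Emit:
apply_moves(
  deltas=[
    [147,-0.4,0,0,0,0,0],
    [147,-0.8,0,0,0,0,0],
    [147,0,0,1,0,0,0],
    [147,0,0,2.5,0,0,0],
    [147,0,0,3,0,0,0],
    [147,0,2,3,0,0,0],
    [147,0,2,2,0,0,0],
    [147,0,0,0,0,0,0],
    [147,0,0,0,0,0,0],
  ],
)

```text
time_s: 8.7
ee_pos: [0.5781, -0.0507, 0.4054]
eef_rot: [3.141, 0.0, 1.509]
force: [0.1, -1.4, 0.4]
grip_width: 0.0397
grip_force: 0.0
```

Run:
```python
from h import *
import pickle
o=ctrl.get_obs();print(o["ee_pos"],o["eef_rot"],o["qpos"],o["force"],o["time_s"])
c=ctrl.camera("wrist");c["ee"]=(o["ee_pos"],o["eef_rot"]);pickle.dump(c,open("w3.pkl","wb"))
s=ctrl.camera("scene");pickle.dump(s,open("s3.pkl","wb"))
cv2.imwrite("pics/w3.png",np.hstack([cv2.resize(s["img"][195:295,130:230],None,fx=4,fy=4,interpolation=cv2.INTER_CUBIC),cv2.resize(c["img"],(400,300)).repeat(1,0) if 0 else cv2.resize(c["img"][150:450,120:420],(400,400))])[:,:,::-1])
```

```text
[ 0.5780981  -0.05072339  0.40536714] [3.14122998e+00 2.48541983e-04 1.50940176e+00] [-1.50537044e-01  3.12635687e-01  1.10875836e+00 -2.17681065e-04
  1.71981525e+00 -8.91748864e-02] [ 0.10037429 -1.39175672  0.41049371] 8.7
```

View pics/w3.png

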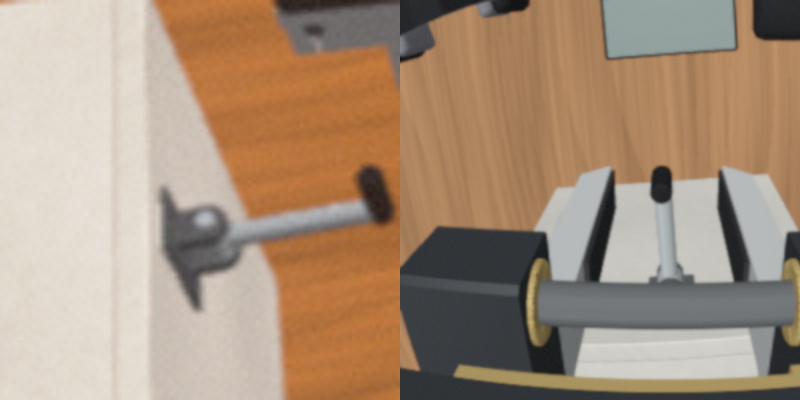

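Emit:
apply_moves(
  deltas=[
    [80,-0.6,2,0,0,0,0.145],
    [80,-0.6,2,0,0,0,0.145],
    [80,-0.6,2,0,0,0,0.145],
    [80,-0.6,2.3,0,0,0,0.145],
    [80,-0.6,2.3,0,0,0,0.145],
    [80,-0.6,2.3,0,0,0,0.145],
    [80,-0.6,2.3,0,0,0,0.145],
    [80,-0.6,2.3,0,0,0,0.145],
    [80,-0.6,2.3,-1,0,0,0.145],
    [80,-0.6,2.3,-1,0,0,0.145],
  ],
)

```text
time_s: 9.8
ee_pos: [0.5179, 0.1705, 0.3842]
eef_rot: [-3.141, -0.001, 2.964]
force: [1.1, 0.4, -0.6]
grip_width: 0.0643
grip_force: 0.0
```

Emit:
apply_moves(
  deltas=[
    [80,-0.6,1.3,-1,0,0,0.145],
    [80,0,1,0,0,0,0.037],
    [80,0,0,0,0,0,0],
    [80,0,0,0,0,0,0],
  ],
)

```text
time_s: 10.2
ee_pos: [0.5125, 0.1928, 0.3757]
eef_rot: [-3.141, 0.0, 3.137]
force: [-0.6, 0.1, 0.1]
grip_width: 0.0646
grip_force: 0.0
```

Run:
```python
from h import *
import pickle
c=pickle.load(open("w3.pkl","rb"));s=pickle.load(open("s3.pkl","rb"))
print("post",watz(c,315.8,291,.286).round(4),atz(s,222.5,238,.286).round(4),"pin",atz(s,181,249.3,.271).round(4))
o=ctrl.get_obs();print(o["ee_pos"],o["eef_rot"],o["grip_width"],o["time_s"])
c=ctrl.camera("wrist");c["ee"]=(o["ee_pos"],o["eef_rot"]);pickle.dump(c,open("w4.pkl","wb"))
pickle.dump(ctrl.camera("side"),open("d4.pkl","wb"))
cv2.imwrite("pics/w4.png",cv2.resize(c["img"][0:440,60:580],None,fx=1.5,fy=1.35)[:,:,::-1])
```

```text
post [ 0.5718 -0.0876  0.286 ] [ 0.5693 -0.0913  0.286 ] pin [ 0.5681 -0.1752  0.271 ]
[0.51253601 0.19279601 0.37565695] [-3.14145743e+00  2.45418224e-04  3.13704777e+00] 0.06455495553457884 10.2
```

View pics/w4.png

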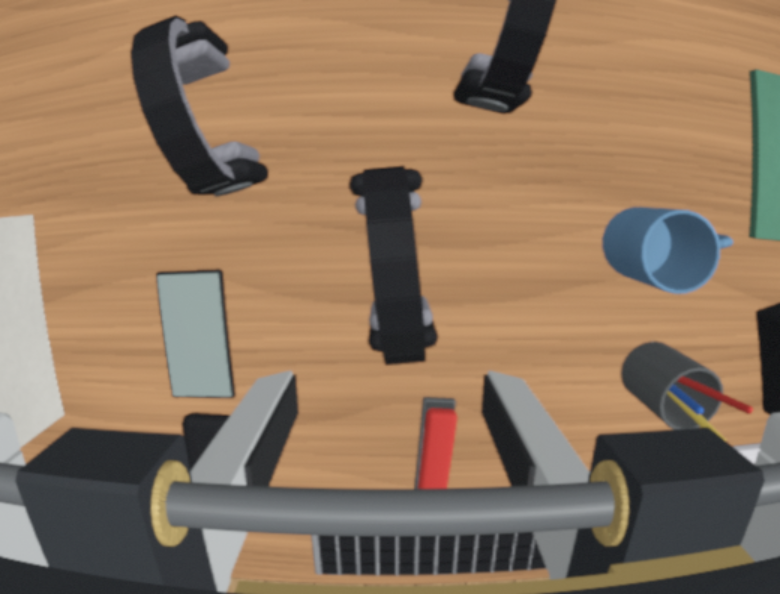

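The wrist picture shows the chosen headset centred at about crop (393,265), with its band turned a few degrees. I'll extract the band edges numerically and triangulate with the earlier wrist view.

Run:
```python
from h import *
import pickle
from scipy.optimize import least_squares
c=pickle.load(open("w4.pkl","rb"));g=c["img"].max(2).astype(float)
L=[];Rr=[]
for v in range(118,280,6):
    row=g[v,285:365]; m=np.where(row<75)[0]
    print(v,285+m.min() if len(m) else None,285+m.max() if len(m) else None,int(row[40]),end=" | ")
# vertical extents along col
for u in (316,320,326,330,334): 
    m=np.where(g[100:300,u]<75)[0]; print("\ncol",u,100+m.min(),100+m.max(),end="")
w=pickle.load(open("w1.pkl","rb"));gw=w["img"].max(2).astype(float)
print("\nw1")
for v in range(130,230,8):
    print(v,gw[v,530:562].astype(int).tolist())
print(gw[120:235:5,550].astype(int))
```

```text
118 None None 170 | 124 319 328 38 | 130 296 339 35 | 136 293 339 37 | 142 295 332 42 | 148 303 332 40 | 154 304 333 42 | 160 305 333 45 | 166 305 334 53 | 172 306 335 53 | 178 306 335 53 | 184 307 336 55 | 190 307 336 48 | 196 308 337 47 | 202 308 338 44 | 208 309 338 45 | 214 310 339 45 | 220 310 340 43 | 226 310 341 39 | 232 311 340 40 | 238 312 341 39 | 244 307 349 41 | 250 306 350 35 | 256 308 345 33 | 262 316 342 38 | 268 317 330 52 | 274 None None 180 | 
col 316 125 264
col 320 124 268
col 326 124 268
col 330 126 268
col 334 126 267
w1
130 [31, 34, 32, 34, 30, 32, 27, 32, 31, 32, 30, 30, 32, 29, 47, 89, 130, 145, 146, 146, 147, 146, 146, 145, 145, 144, 145, 145, 146, 145, 144, 144]
138 [30, 32, 33, 34, 31, 31, 34, 32, 32, 32, 33, 33, 32, 34, 32, 32, 33, 36, 69, 123, 156, 164, 164, 164, 163, 162, 161, 161, 160, 160, 160, 159]
146 [60, 38, 27, 32, 32, 32, 34, 32, 31, 33, 34, 29, 33, 33, 33, 33, 35, 32, 33, 33, 34, 39, 87, 141, 162, 167, 168, 166, 164, 164, 162, 162]
154 [71, 68, 61, 44, 33, 36, 37, 38, 35, 39, 38, 36, 38, 39, 37, 38, 39, 39, 38, 37, 40, 39, 38, 45, 92, 147, 161,
[... 682 characters left out ...]
6, 44, 44, 46, 71, 117, 142, 147, 147]
202 [109, 77, 72, 70, 66, 51, 32, 29, 30, 31, 34, 32, 31, 29, 32, 31, 30, 32, 31, 32, 30, 30, 31, 32, 34, 38, 83, 135, 150, 153, 153, 155]
210 [73, 73, 74, 66, 45, 32, 31, 31, 31, 31, 31, 31, 31, 32, 29, 32, 30, 31, 33, 33, 31, 32, 31, 32, 80, 135, 159, 162, 163, 164, 163, 163]
218 [71, 65, 49, 32, 29, 29, 28, 28, 29, 31, 30, 30, 30, 28, 31, 30, 33, 28, 28, 30, 28, 38, 85, 135, 164, 170, 170, 170, 170, 170, 169, 170]
226 [25, 27, 27, 26, 27, 28, 27, 24, 27, 29, 29, 27, 28, 28, 27, 27, 27, 42, 99, 151, 168, 172, 172, 172, 172, 172, 173, 174, 173, 172, 173, 173]
[146 154 147 160 130  33  36  40  39  36  40  49  49  46  45  43  30  29
  31  31  33 161 158]
```

Run:
```python
from h import *
import pickle
from scipy.ndimage import gaussian_filter1d as gf
c=pickle.load(open("w4.pkl","rb"));w=pickle.load(open("w1.pkl","rb"))
def prof(c,pts,tag):
    g=c["img"].astype(float).sum(2)/3; r=[]
    (v0,u0),(v1,u1)=pts
    for v in range(v0,v1):
        u=u0+(u1-u0)*(v-v0)/(v1-v0); r.append(g[v,int(u)-6:int(u)+7].mean())
    r=gf(np.array(r),1);print(tag,v0,np.round(r,0).astype(int).tolist())
prof(c,((126,315),(266,329)),"w4")
prof(w,((160,546),(212,546)),"w1")
# subpixel edges at level facet; tri
def edge(c,v,ua,ub,th):
    g=c["img"].max(2)[v,ua:ub].astype(float); i=np.where(np.diff(np.sign(g-th)))[0]; return [float(ua+k+(th-g[k])/(g[k+1]-g[k])) for k in i]
for v in (168,175,182):print("w4",v,edge(c,v,290,355,100))
for v in (178,186,194):print("w1",v,edge(w,v,532,565,55),edge(w,v,550,565,100))
```

```text
w4 126 [34, 35, 35, 36, 36, 36, 36, 36, 36, 36, 36, 36, 36, 36, 37, 38, 39, 40, 40, 40, 40, 40, 40, 40, 40, 40, 40, 40, 40, 40, 40, 40, 40, 40, 41, 42, 44, 44, 45, 47, 49, 50, 50, 50, 50, 50, 50, 50, 50, 50, 51, 51, 51, 51, 51, 51, 51, 51, 51, 51, 51, 51, 50, 50, 48, 47, 47, 46, 45, 44, 44, 44, 44, 43, 43, 43, 43, 43, 43, 43, 43, 43, 43, 43, 43, 43, 43, 43, 43, 43, 43, 43, 43, 42, 41, 40, 39, 39, 38, 37, 37, 37, 37, 37, 37, 37, 36, 37, 37, 37, 37, 37, 37, 37, 37, 37, 37, 37, 37, 36, 36, 35, 34, 34, 34, 33, 33, 33, 33, 33, 33, 33, 34, 34, 34, 34, 34, 33, 31, 30]
w1 160 [36, 37, 37, 37, 37, 37, 37, 38, 38, 38, 39, 41, 42, 43, 44, 45, 45, 45, 45, 45, 45, 45, 45, 44, 44, 44, 44, 44, 44, 44, 44, 44, 44, 43, 42, 40, 38, 36, 34, 32, 30, 29, 29, 29, 29, 29, 29, 29, 29, 30, 29, 29]
w4 168 [304.13953488372096, 335.1636363636364]
w4 175 [304.859649122807, 335.79545454545456]
w4 182 [305.52830188679246, 336.48936170212767]
w1 178 [535.8181818181819, 556.32] [557.5384615384615]
w1 186 [536.1052631578947, 556.2121212121212] [557.3725490196078]
w1 194 [536.15, 556.36] [557.6304347826087]
```

Run:
```python
from h import *
import pickle
c=pickle.load(open("w4.pkl","rb"));w=pickle.load(open("w1.pkl","rb"))
def t(p,q):
    o1,d1=wray(c,*p);o2,d2=wray(w,*q);k=np.linalg.lstsq(np.c_[d1,-d2],o2-o1,rcond=None)[0]
    a,b=o1+k[0]*d1,o2+k[1]*d2;return ((a+b)/2).round(4),np.linalg.norm(a-b).round(4)
print("mid",t((320.5,177),(546.7,184)))
print("left",t((305,177),(536,184)),"right",t((336,177),(557.3,184)))
for h in(.16,.17,.18,.19):
    a,b=watz(c,320,163.5,h),watz(c,321.5,191,h);l,r=watz(c,305,177,h),watz(c,336,177,h);print(h,"len",np.linalg.norm(a-b).round(4),"wid",np.linalg.norm(l-r).round(4),((l+r)/2).round(4))
a,b=watz(c,303.6,160,.17),watz(c,307.5,202,.17);print("edge yaw",np.degrees(np.arctan2(*(b-a)[[1,0]])))
a,b=watz(c,332.7,154,.17),watz(c,338.7,208,.17);print("edge yaw",np.degrees(np.arctan2(*(b-a)[[1,0]])))
```

```text
mid (array([0.4804, 0.1944, 0.1751]), np.float64(0.0284))
left (array([0.4808, 0.1795, 0.1739]), np.float64(0.0294)) right (array([0.4798, 0.2092, 0.177 ]), np.float64(0.0275))
0.16 len 0.0276 wid 0.0308 [0.4672 0.1944 0.16  ]
0.17 len 0.0268 wid 0.0299 [0.4665 0.1944 0.17  ]
0.18 len 0.0261 wid 0.0291 [0.4657 0.1943 0.18  ]
0.19 len 0.0253 wid 0.0283 [0.4649 0.1943 0.19  ]
edge yaw 4.649183226147371
edge yaw 6.342868166087892
```

Run:
```python
from h import *
import pickle
c=pickle.load(open("w4.pkl","rb"));w=pickle.load(open("w1.pkl","rb"))
def t(p,q):
    o1,d1=wray(c,*p);o2,d2=wray(w,*q);k=np.linalg.lstsq(np.c_[d1,-d2],o2-o1,rcond=None)[0]
    a,b=o1+k[0]*d1,o2+k[1]*d2;return ((a+b)/2).round(4),np.linalg.norm(a-b).round(4)
g=c["img"].max(2).astype(float)
def edge(v,ua,ub):
    r=g[v,ua:ub];i=np.where(np.diff(np.sign(r-100)))[0];return [float(ua+k+(100-r[k])/(r[k+1]-r[k])) for k in (i[0],i[-1])]
l,r=edge(205,295,350);m=(l+r)/2;print(l,r)
print("mid",t((m,205.5),(546.7,184.5)),"L",t((l,205.5),(536,184.5)),"R",t((r,205.5),(557.4,184.5)))
for h in(.16,.17,.18,.19):
    a,b=watz(c,m,191.5,h),watz(c,m,219.5,h);p,q=watz(c,l,205.5,h),watz(c,r,205.5,h);print(h,"len",np.linalg.norm(a-b).round(4),"wid",np.linalg.norm(p-q).round(4),((p+q)/2).round(4), "w1",watz(w,546.7,184.5,h).round(4))
for i in(0,1):
    P=[watz(c,edge(v,295,350)[i],v,.172)[:2] for v in range(193,219,3)];P=np.array(P);print("yaw",np.degrees(np.polyfit(P[:,0],P[:,1],1)[0]))
```

```text
307.7241379310345 338.75
mid (array([0.4947, 0.1969, 0.1725]), np.float64(0.0013)) L (array([0.4953, 0.1819, 0.1711]), np.float64(0.0022)) R (array([0.494 , 0.2119, 0.1748]), np.float64(0.0005))
0.16 len 0.0285 wid 0.0312 [0.496 0.197 0.16 ] w1 [0.4964 0.2058 0.16  ]
0.17 len 0.0278 wid 0.0303 [0.4944 0.1969 0.17  ] w1 [0.4956 0.1989 0.17  ]
0.18 len 0.027 wid 0.0295 [0.4929 0.1968 0.18  ] w1 [0.4948 0.1919 0.18  ]
0.19 len 0.0262 wid 0.0287 [0.4913 0.1967 0.19  ] w1 [0.4941 0.1849 0.19  ]
yaw 5.076295471068206
yaw 5.810040390687098
```

Emit:
apply_moves(
  deltas=[
    [80,-1.3,0.1,0,0,0,0.05],
    [80,-1.3,0.1,-1.5,0,0,0.045],
    [80,-1.27,0,-2.5,0,0,0],
    [80,0,0,-3,0,0,0],
    [80,0,0,-3,0,0,0],
    [80,0,0,-3,0,0,0],
    [80,0,0,-2,0,0,0],
    [80,0,0,-1,0,0,0],
    [80,0,0,0,0,0,0],
  ],
)

```text
time_s: 11.2
ee_pos: [0.4734, 0.195, 0.2149]
eef_rot: [-3.141, -0.001, -3.049]
force: [-0.5, 0.3, 0.1]
grip_width: 0.0645
grip_force: 0.0
```

Emit:
apply_moves(
  deltas=[
    [80,0,0,-1,0,0,0],
    [80,0,0,-1,0,0,0],
    [80,0,0,-1,0,0,0],
    [80,0,0,-1,0,0,0],
    [80,0,0,0,0,0,0],
    [80,0,0,0,0,0,0],
  ],
)

```text
time_s: 11.8
ee_pos: [0.4734, 0.1954, 0.1754]
eef_rot: [-3.142, -0.0, -3.047]
force: [0.6, -0.3, 0.2]
grip_width: 0.0644
grip_force: 0.0
```

Run:
```python
from h import *
import pickle
o=ctrl.get_obs();print(o["ee_pos"],o["eef_rot"],o["force"])
c=ctrl.camera("wrist");c["ee"]=(o["ee_pos"],o["eef_rot"]);pickle.dump(c,open("w5.pkl","wb"))
g=c["img"].max(2).astype(int);T=R.from_euler("xyz",o["eef_rot"]).as_matrix()
for n,p in(("tipL",[0,-.032,.025]),("tipR",[0,.032,.025]),("bandC",None)):
    q=o["ee_pos"]+T@np.array(p) if p else np.array([.4947,.1969,.1725]);print(n,np.round(wproj(c,q),1))
```

```text
[0.47340724 0.1954315  0.1753935 ] [-3.14152040e+00 -2.17612304e-04 -3.04732093e+00] [ 0.60189349 -0.29174405  0.24541065]
tipL [257.5 293.5]
tipR [379.6 293.5]
bandC [317.4 351.2]
```

Emit:
apply_moves(
  deltas=[
    [140,0,0,0,0,0,0],
    [160,0,0,0,0,0,0],
    [170,0,0,0,0,0,0],
    [175,0,0,0,0,0,0],
    [185,0,0,0,0,0,0],
    [195,0,0,0,0,0,0],
    [205,0,0,0,0,0,0],
    [205,0,0,0,0,0,0],
  ],
  grip_force=22,
)

```text
time_s: 12.65
ee_pos: [0.4734, 0.1954, 0.1755]
eef_rot: [-3.142, 0.0, -3.047]
force: [0.4, -1.1, 1.9]
grip_width: 0.0297
grip_force: 22.0
```

Emit:
apply_moves(
  deltas=[
    [205,0,0,0.3,0,0,0],
    [205,0,0,0.6,0,0,0],
    [205,0,0,0.6,0,0,0],
    [205,0,0,0.6,0,0,0],
    [205,0,0,0.9,0,0,0],
    [205,0,0,0,0,0,0],
    [205,0,0,0,0,0,0],
  ],
)

```text
time_s: 13.35
ee_pos: [0.4734, 0.1954, 0.2056]
eef_rot: [3.141, 0.0, -3.047]
force: [0.4, -0.2, -3.6]
grip_width: 0.0301
grip_force: 22.0
```

Run:
```python
from h import *
import pickle
o=ctrl.get_obs();print(o["ee_pos"],o["force"],o["moment"],o["grip_force"])
c=ctrl.camera("wrist");s=ctrl.camera("side")
cv2.imwrite("pics/l1.png",np.hstack([cv2.resize(c["img"][200:440,200:440],(400,400)),cv2.resize(s["img"][170:370,210:410],(400,400))])[:,:,::-1])
```

```text
[0.473421   0.19543235 0.2056336 ] [ 0.42857951 -0.21488347 -3.59657562] [0.05806608 0.01131477 0.01755096] 21.99951193890513
```

View pics/l1.png

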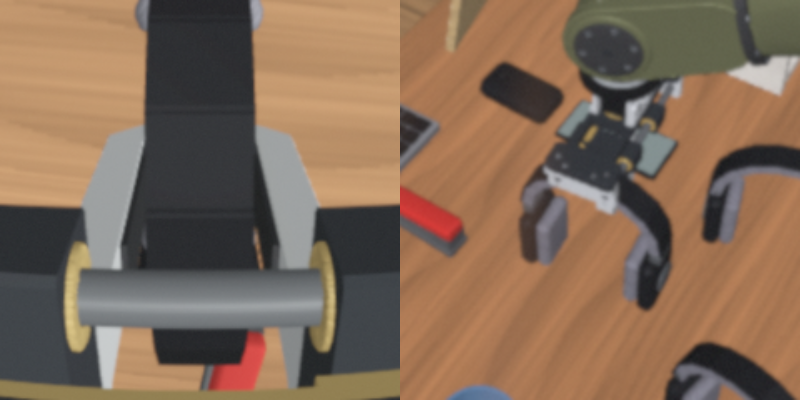

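Run:
```python
from h import *
o=ctrl.get_obs();c=ctrl.camera("wrist");c["ee"]=(o["ee_pos"],o["eef_rot"])
for v,z in((329,.2025),(266,.194)):
    p=watz(c,320,v,z);print(p.round(4),"ahead of TCP along X",(p-o["ee_pos"])[:2].round(4))
print(wproj(c,np.array([.4947-.0134,.1957,.2025])),wproj(c,np.array([.4947-.0358,.1936,.194])))
```

```text
[0.482  0.1969 0.2025] ahead of TCP along X [0.0087 0.0016]
[0.4534 0.1942 0.194 ] ahead of TCP along X [-0.0198 -0.0011]
(np.float64(317.56692114020206), np.float64(327.57099852568837)) (np.float64(317.5666124797961), np.float64(276.837628632299))
```

Emit:
apply_moves(
  deltas=[
    [205,0,0,0.8,0,0,0],
    [205,0,0,1.5,0,0,0],
    [205,0,0,2,0,0,0],
    [205,0,0,2,0,0,0],
    [205,0,0,2,0,0,0],
    [205,0,0,2,0,0,0],
    [205,0,-0.3,2,0,0,-0.01],
    [205,0.1,-0.7,1.5,0,0,-0.01],
    [205,0.2,-1,1,0,0,-0.01],
    [205,0.3,-1.3,0.7,0,0,-0.01],
  ],
)

```text
time_s: 14.5
ee_pos: [0.4795, 0.1618, 0.3612]
eef_rot: [3.142, 0.0, -3.088]
force: [-0.7, 0.3, -2.2]
grip_width: 0.0297
grip_force: 22.0
```

Emit:
apply_moves(
  deltas=[
    [205,0.4,-1.5,0,0,0,-0.01],
    [205,0.4,-1.5,0,0,0,-0.01],
    [205,0.4,-1.5,0,0,0,-0.01],
    [205,0.4,-1.5,0,0,0,-0.01],
    [205,0.4,-1.5,0,0,0,-0.01],
    [205,0.4,-1.5,0,0,0,-0.01],
    [205,0.4,-1.5,0,0,0,-0.01],
    [205,0.4,-1.5,0,0,0,-0.01],
    [205,0.4,-1.3,0,0,0,0],
    [205,0.4,-1.3,0,0,0,0],
  ],
)

```text
time_s: 15.5
ee_pos: [0.5197, 0.0152, 0.3604]
eef_rot: [-3.142, -0.0, 3.116]
force: [0.1, -0.2, -3.0]
grip_width: 0.0295
grip_force: 22.0
```

Emit:
apply_moves(
  deltas=[
    [205,0.4,-1.5,0,0,0,0],
    [205,0.4,-1.5,0,0,0,0],
    [205,0.4,-1.5,0,0,0,0],
    [205,0.4,-1.5,0,0,0,0],
    [205,0.4,-1.5,0,0,0,0],
    [205,0.4,-1.5,0,0,0,0],
    [205,0.3,-1.5,0,0,0,0],
    [205,0.2,-1.5,0,0,0,0],
    [205,0,-1.2,0,0,0,0],
    [205,0,-0.8,0,0,0,0],
  ],
)

```text
time_s: 16.5
ee_pos: [0.5483, -0.1247, 0.3604]
eef_rot: [3.142, -0.0, 3.115]
force: [-0.2, 0.7, -2.5]
grip_width: 0.0296
grip_force: 22.0
```

Emit:
apply_moves(
  deltas=[
    [205,0,-0.4,0,0,0,0],
    [205,0,0,0,0,0,0],
    [205,0,0,0,0,0,0],
    [205,0,0,0,0,0,0],
  ],
)

```text
time_s: 16.9
ee_pos: [0.5484, -0.1271, 0.3605]
eef_rot: [3.142, 0.0, 3.116]
force: [-0.5, -0.7, -3.0]
grip_width: 0.0301
grip_force: 22.0
```

Run:
```python
from h import *
import pickle
o=ctrl.get_obs();print(o["ee_pos"],o["eef_rot"],o["force"],o["moment"])
for n in("wrist","scene","side"):
    c=ctrl.camera(n);c["ee"]=(o["ee_pos"],o["eef_rot"]);pickle.dump(c,open(n+"6.pkl","wb"))
s=pickle.load(open("scene6.pkl","rb"));d=pickle.load(open("side6.pkl","rb"))
# predicted pixels of post top / seat, and image darkness around the post in the scene view
for p in([.5705,-.0895,.286],[.5705,-.13,.262]):print(np.round(proj(s,np.array(p)),1),np.round(proj(d,np.array(p)),1))
g=s["img"].max(2).astype(int)
print(g[228:254:2,205:241:2])
```

```text
[ 0.54838642 -0.12714819  0.36054084] [3.14155153e+00 1.12725371e-04 3.11635343e+00] [-0.52211513 -0.65326959 -2.96199318] [ 0.06342047 -0.00223036 -0.01954918]
[223.5 238.3] [345.4 139.1]
[205.3 248.8] [352.8 138. ]
[[108 109 102  95  91  92 100  99  55 154 186 188 186 185 188 187 191 191]
 [ 86  83  78  77  76  80  89 101  61 113 187 189 188 190 189 189 188 188]
 [ 87  80  76  76  74  75  87 105  79  70 171 190 186 187 188 187 194 196]
 [ 87  75  73  80  81  77  77 100  92  55 159 189 196 198 195 195 198 194]
 [ 88  79  77  78  80  83  73  85  75  49 136 188 191 189 193 191 188 188]
 [ 86  74  75  77  80  73  73  57  52  49 112 185 185 184 189 183 186 181]
 [ 75  82  78  76  83  73  71  62  50  49  67 169 183 179 180 181 181 184]
 [ 73  78  76  74  77  76  79  64  49  46  52 151 184 184 181 179 175 172]
 [ 61  90  78  82  75  75  88 100  56  47  50 109 170 173 177 178 178 179]
 [ 58  91 106 130 170 166 173 179 112  44  42  72 160 178 176 180 176 181]
 [ 53 138 182 176 176 172 165 160 132  62  42  64 159 174 170 175 177 173]
 [ 50 119 152 143 135 128 116 117 123 102  75 121 168 170 172 172 175 171]
 [ 51  94 118 128 144 156 161 171 172 171 166 175 171 173 172 175 176 171]]
```

Emit:
apply_moves(
  deltas=[
    [205,0,0,-0.5,0,0,0],
    [205,0,0,-1,0,0,0],
    [205,0,0,-1,0,0,0],
    [205,0,0,-1,0,0,0],
    [205,0,0,-1,0,0,0],
    [205,0,0,-1,0,0,0],
    [205,0,0,-0.7,0,0,0],
    [205,0,0,-0.3,0,0,0],
    [205,0,0,0,0,0,0],
  ],
)

```text
time_s: 17.95
ee_pos: [0.5484, -0.1276, 0.2952]
eef_rot: [3.142, -0.0, 3.116]
force: [0.5, 0.4, -1.6]
grip_width: 0.0301
grip_force: 22.0
```

Emit:
apply_moves(
  deltas=[
    [205,0,0,-0.2,0,0,0],
    [205,0,0,-0.2,0,0,0],
    [205,0,0,-0.2,0,0,0],
    [205,0,0,0,0,0,0],
  ],
)

```text
time_s: 18.35
ee_pos: [0.5483, -0.1276, 0.2892]
eef_rot: [3.142, -0.0, 3.116]
force: [0.4, 0.0, -2.2]
grip_width: 0.0297
grip_force: 22.0
```

Emit:
apply_moves(
  deltas=[
    [205,0,0,-0.1,0,0,0],
    [205,0,0,-0.1,0,0,0],
    [205,0,0,-0.1,0,0,0],
    [205,0,0,0,0,0,0],
  ],
)

```text
time_s: 18.75
ee_pos: [0.5483, -0.1276, 0.2863]
eef_rot: [3.142, -0.0, 3.116]
force: [-0.4, -0.9, -3.1]
grip_width: 0.0298
grip_force: 22.0
```

Emit:
apply_moves(
  deltas=[
    [205,0,0,-0.1,0,0,0],
    [205,0,0,-0.1,0,0,0],
    [205,0,0,0,0,0,0],
  ],
)

```text
time_s: 19.05
ee_pos: [0.5483, -0.1276, 0.2843]
eef_rot: [3.142, -0.0, 3.116]
force: [-1.0, 0.2, -3.2]
grip_width: 0.0297
grip_force: 22.0
```

Emit:
apply_moves(
  deltas=[
    [205,0,0,-0.1,0,0,0],
    [205,0,0,0,0,0,0],
  ],
)

```text
time_s: 19.25
ee_pos: [0.5484, -0.1276, 0.2833]
eef_rot: [3.142, -0.0, 3.116]
force: [0.1, 0.9, -2.4]
grip_width: 0.0299
grip_force: 22.0
```

Emit:
apply_moves(
  deltas=[
    [205,0,0,-0.1,0,0,0],
    [205,0,0,0,0,0,0],
  ],
)

```text
time_s: 19.45
ee_pos: [0.5484, -0.1276, 0.2823]
eef_rot: [3.142, -0.0, 3.116]
force: [-0.0, -0.5, -2.2]
grip_width: 0.0292
grip_force: 22.0
```

Emit:
apply_moves(
  deltas=[
    [205,0,0,-0.1,0,0,0],
    [205,0,0,0,0,0,0],
  ],
)

```text
time_s: 19.65
ee_pos: [0.5484, -0.1276, 0.2813]
eef_rot: [3.142, -0.0, 3.116]
force: [0.0, 0.7, -2.2]
grip_width: 0.0296
grip_force: 22.0
```

Emit:
apply_moves(
  deltas=[
    [205,0,0,-0.1,0,0,0],
    [205,0,0,0,0,0,0],
  ],
)

```text
time_s: 19.85
ee_pos: [0.5484, -0.1276, 0.2803]
eef_rot: [3.142, -0.0, 3.116]
force: [-0.2, -0.1, -2.9]
grip_width: 0.0298
grip_force: 22.0
```

Emit:
apply_moves(
  deltas=[
    [205,0,0,-0.1,0,0,0],
    [205,0,0,0,0,0,0],
  ],
)

```text
time_s: 20.05
ee_pos: [0.5483, -0.1276, 0.2793]
eef_rot: [3.142, -0.0, 3.116]
force: [-0.1, 0.4, -3.3]
grip_width: 0.0299
grip_force: 22.0
```

Emit:
apply_moves(
  deltas=[
    [205,0,0,-0.1,0,0,0],
    [205,0,0,0,0,0,0],
  ],
)

```text
time_s: 20.25
ee_pos: [0.5484, -0.1276, 0.2783]
eef_rot: [3.142, -0.0, 3.116]
force: [0.6, 0.4, -2.7]
grip_width: 0.03
grip_force: 22.0
```

Emit:
apply_moves(
  deltas=[
    [205,0,0,-0.1,0,0,0],
    [205,0,0,0,0,0,0],
  ],
)

```text
time_s: 20.45
ee_pos: [0.5484, -0.1276, 0.2773]
eef_rot: [3.142, -0.0, 3.116]
force: [-0.2, 0.8, -2.6]
grip_width: 0.0298
grip_force: 22.0
```

Emit:
apply_moves(
  deltas=[
    [205,0,0,-0.1,0,0,0],
    [205,0,0,0,0,0,0],
  ],
)

```text
time_s: 20.65
ee_pos: [0.5484, -0.1276, 0.2764]
eef_rot: [-3.142, 0.0, 3.116]
force: [0.4, -0.1, -2.0]
grip_width: 0.0299
grip_force: 22.0
```

Emit:
apply_moves(
  deltas=[
    [205,0,0,-0.1,0,0,0],
    [205,0,0,0,0,0,0],
  ],
)

```text
time_s: 20.85
ee_pos: [0.5485, -0.1276, 0.2758]
eef_rot: [-3.141, 0.001, 3.116]
force: [-0.2, 0.8, 1.1]
grip_width: 0.0294
grip_force: 22.0
```

Emit:
apply_moves(
  deltas=[
    [205,0,0,-0.1,0,0,0],
    [205,0,0,0,0,0,0],
  ],
)

```text
time_s: 21.05
ee_pos: [0.5486, -0.1276, 0.2751]
eef_rot: [-3.141, 0.001, 3.116]
force: [-1.2, 0.6, 5.6]
grip_width: 0.0297
grip_force: 22.0
```

Emit:
apply_moves(
  deltas=[
    [205,0,0,-0.1,0,0,0],
    [205,0,0,0,0,0,0],
  ],
)

```text
time_s: 21.25
ee_pos: [0.5486, -0.1276, 0.2743]
eef_rot: [-3.141, 0.002, 3.116]
force: [-1.3, 0.9, 7.3]
grip_width: 0.0298
grip_force: 22.0
```

Emit:
apply_moves(
  deltas=[
    [205,0,0,0.1,0,0,0],
    [205,0,0,0.1,0,0,0],
    [205,0,0,0,0,0,0],
    [205,0,0,0,0,0,0],
  ],
)

```text
time_s: 21.65
ee_pos: [0.5484, -0.1276, 0.2753]
eef_rot: [3.142, -0.0, 3.116]
force: [-0.1, 0.1, 1.4]
grip_width: 0.0301
grip_force: 22.0
```

Emit:
apply_moves(
  deltas=[
    [205,0,0,0.03,0,0,0],
    [205,0,0,0,0,0,0],
    [205,0,0,0,0,0,0],
  ],
  grip_force=8,
)

```text
time_s: 21.95
ee_pos: [0.5484, -0.1276, 0.2756]
eef_rot: [3.142, -0.0, 3.116]
force: [-0.8, 1.6, -0.0]
grip_width: 0.0297
grip_force: 8.0
```

Emit:
apply_moves(
  deltas=[
    [180,0,0,0,0,0,0],
    [174,0,0,0,0,0,0],
    [172,0,0,0,0,0,0],
    [168,0,0,0,0,0,0],
    [164,0,0,0,0,0,0],
    [160,0,0,0,0,0,0],
    [150,0,0,0,0,0,0],
    [140,0,0,0,0,0,0],
  ],
  grip_force=3,
)

```text
time_s: 22.75
ee_pos: [0.5484, -0.1276, 0.2757]
eef_rot: [-3.142, -0.0, 3.116]
force: [0.7, 0.1, 1.1]
grip_width: 0.0414
grip_force: 0.0
```

Emit:
apply_moves(
  deltas=[
    [120,0,0,0,0,0,0],
    [105,0,0,0,0,0,0],
    [95,0,0,0,0,0,0],
    [95,0,0,0,0,0,0],
    [95,0,0,0,0,0,0],
  ],
)

```text
time_s: 23.25
ee_pos: [0.5484, -0.1276, 0.2757]
eef_rot: [3.142, -0.0, 3.116]
force: [-0.7, -0.2, 0.9]
grip_width: 0.0588
grip_force: 0.0
```

Run:
```python
from h import *
import pickle
o=ctrl.get_obs();print(o["ee_pos"],o["grip_width"],o["force"])
c=ctrl.camera("wrist");g=c["img"].max(2).astype(int)
print("rows along the wrist band");print(g[250:420:10,270:372:6])
```

```text
[ 0.54838592 -0.12758591  0.27572532] 0.05881050516351024 [-0.67122153 -0.18286723  0.91489188]
rows along the wrist band
[[178 177 176  44  41  39  39  43  40  40  39  39  39  39 176 179 177]
 [166 166 166  41  42  43  42  42  43  40  40  40  38  40 156 165 166]
 [169 164 164  51  50  49  50  49  50  50  47  49  48  48 159 169 169]
 [174 175 176  50  50  50  51  51  50  49  50  48  46  49 174 183 182]
 [176 177 177  53  48  49  48  48  50  48  48  47  49  47 171 180 181]
 [182 177 178  51  48  49  48  50  48  47  52  47  49  49 174 184 182]
 [189 171 172  50  49  49  49  47  48  48  46  48  45  48 170 178 180]
 [192 165 166  50  50  46  48  50  47  47  48  46  49  47 164 171 170]
 [150 149 151  49  42  44  44  42  42  44  43  44  42  45 163 169 170]
 [193 194 194  67  36  37  37  40  38  37  39  38  37  38 181 184 183]
 [154 159 158  53  37  38  37  37  38  37  38  38  40  40 149 169 176]
 [161 164 147  37  41  39  41  41  36  39  40  37  42  42  51 166 163]
 [ 99 100  99  98  99  99  97  97  98  97  99  99  98  97  98  96  98]
 [133 133 132 132 131 131 131 131 132 130 131 133 132 133 134 136 137]
 [109 109 109 110 109 110 109 109 110 110 110 111 109 109 110 108 109]
 [166 167 167 167  36  35  36  35  33  34  34  36  34 101 169 170 168]
 [176 173 173 172  34  36  35  34  32  34  35  35  31 148 171 172 172]]
```

Emit:
apply_moves(
  deltas=[
    [95,0,0,0.5,0,0,0],
    [95,0,0,1,0,0,0],
    [95,0,0,2,0,0,0],
    [95,0,0,3,0,0,0],
    [95,0,0,3,0,0,0],
    [95,-2,1,3,0,0,0],
    [95,-3,2,2,0,0,0],
    [95,-3,2,0,0,0,0],
    [95,0,0,0,0,0,0],
    [95,0,0,0,0,0,0],
  ],
)

```text
time_s: 24.3
ee_pos: [0.4682, -0.0774, 0.4219]
eef_rot: [-3.141, 0.002, 3.116]
force: [0.2, -0.6, -0.5]
grip_width: 0.0588
grip_force: 0.0
```

Run:
```python
from h import *
import pickle
o=ctrl.get_obs();print(o["ee_pos"],o["force"],o["time_s"])
c=ctrl.camera("wrist");c["ee"]=(o["ee_pos"],o["eef_rot"]);g=c["img"].max(2)
s=ctrl.camera("scene");pickle.dump((c,s),open("fin.pkl","wb"))
for X in(-.06,-.036,-.0135,0,.0135):
    z={0:.276,.0135:.276,-.0135:.276,-.036:.267,-.06:.245}[X]
    q=wproj(c,np.array([.5702+X,-.1277,z]));v=int(q[1]);m=np.where(g[v,int(q[0])-60:int(q[0])+60]<75)[0]+int(q[0])-60
    print(X,np.round(q,1),m.min() if len(m) else None,m.max() if len(m) else None, int(g[v,int(q[0])]))
prev=s["img"].astype(int)
for i in range(6):
    t=ctrl.camera("scene")["img"].astype(int)
print("motion over 0.3 s",np.abs(t-prev)[180:340,120:300].max(), (np.abs(t-prev)[180:340,120:300].max(2)>25).sum())
```

```text
[ 0.46815586 -0.07741919  0.42191428] [ 0.2270334  -0.56317757 -0.49738034] 24.3
-0.06 [267.4 274.3] 253 284 42
-0.036 [266.2 307. ] 248 283 47
-0.0135 [266.8 333.1] 236 312 40
0 [268.1 345.7] 232 312 39
0.0135 [269.3 357.8] 233 304 35
motion over 0.3 s 21 0
```

Run:
```python
from h import *
import pickle
s3=pickle.load(open("s3.pkl","rb"))["img"].max(2).astype(int);s=pickle.load(open("fin.pkl","rb"))[1]["img"].max(2).astype(int)
print(s3[234:254:2,205:240:3]);print(s[234:254:2,205:240:3])
```

```text
[[187 187 186 190 181 180 184 188 193 191 189 190]
 [183 179 181 184 184 146 128 185 187 184 185 183]
 [175 182 189 190 191  76  57 163 178 181 181 178]
 [189 188 186 184 181  60  58 127 179 179 177 177]
 [180 181 179 181 176  84  46  95 179 179 174 173]
 [182 178 175 172 179 125  49  57 165 171 176 174]
 [171 178 174 184 176 155  54  52 156 170 172 174]
 [174 176 173 164 161 149  64  45 159 172 171 169]
 [170 157 142 126 117 118 104  86 164 169 169 168]
 [116 116 125 146 157 170 167 167 171 170 173 171]]
[[ 57  48  54  93 114 179 179 179 190 187 189 187]
 [ 48  57  55  84  83 145 128 185 184 181 181 182]
 [ 57  48  54  86  77  61  49 160 180 183 176 173]
 [ 53  60  60  74  61  51  52 124 179 176 175 181]
 [ 54  51  57  65  56  46  52  72 177 176 172 169]
 [ 59  52  56  63  63  69  50  57 166 169 171 172]
 [ 56  52  52 143 163 156  38  47 159 169 172 174]
 [ 60  50  46 157 164 145  58  44 141 168 170 165]
 [ 51  53  53 119 109 104  76  59 100 167 166 171]
 [ 48  52  45  95  85  86  85  97  74 168 168 171]]
```

The post is exactly where it was left, and the band lies across the rod and is not moving. Handing in.

```bash
python3 -c "
from station import ctrl
print(ctrl.hand_in())"
```

```text
the job is handed in; nothing more can be done
None
```

I swung the hook out against its stop and hung the headset on it by the middle of its headband. It was hanging still with the gripper clear when I handed in at about 25 s; the final check was numeric, as my picture views were used up.

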